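# Blow out the airbrush cup: load, shut the lid, work the air pedal

## Task

Take the open steel airbrush cup and stand it upright in the grey blow-out box (set it down, do not drop it), then close the box's hinged lid fully without slamming it. Then press the steel air pedal right down to its stop, keep it there for two seconds and let it spring back up. Never press the pedal while the lid is open, and leave the ink bottle, the cleaner bottle and the brush where they are.

Things in the scene. Friction and masses are not known exactly. Their poses are not given: they have to be found in the camera images.
- cup: open steel cup, loose, standing upright, 40 mm across at the rim tapering to 36 mm at the foot, 55 mm high, wall 3 mm, about 70 g. Origin: centre of its underside; z up. It is the open one; the ink bottle of like size is capped.
- ink_bottle: bystander: small closed black bottle with a cap, 38 mm across, 62 mm high, standing. It and the cup may stand in each other's place. Origin: centre of its underside.
- cleaner: bystander: tall white bottle, 64 mm across, 160 mm high, standing to one side. Origin: centre of its underside.
- brush: bystander: paint brush lying flat on the table beyond the work. Origin: under its middle; x along the brush.
- box: grey plastic open-topped box, fixed to the table, outside 160 (x) by 170 (y) by 80 mm (z), walls and floor 5 mm, so the inside is 150 by 160 mm and 75 mm deep. Origin: centre of its underside; -x is its front, the lid's hinge runs along y on the rim at +x. It may stand to the robot's left or right, with the pedal on the other side.
- lid (a joint): angle of the lid: 0 = shut, flat on the rim; grows as it opens, to 2.1 (past upright, leaning back away from the box). The hinge is stiff: the lid stays where it is left (about 2 to 3 N at its front edge moves it).
- lid_hinge (a point): middle of the lid's hinge line: at x = +80 mm, z = 80.5 mm in the box's frame. Axes turn with the lid: y along the hinge; the lid extends from here along its own -x; its own z is the normal of its outer face (up when shut).
- lid_tab (a point): middle of the finger tab on the lid's front edge, on the outer face. The lid is a plate 160 by 170 mm, 6 mm thick; the tab, 60 mm wide and as thick, sticks out 20 mm beyond the front edge. This point is 168 mm from the hinge line (from lid_hinge: x = -168, z = +6 mm in the lid's axes).
- pedal_base: fixed black rubber base plate of the spring pedal, 170 (x) by 105 (y) by 12 mm. Origin: centre of its underside. The hinge of the steel treadle runs along y at x = +65 mm, z = 30 mm; the treadle's free end rises toward -x.
- pedal (a joint): angle of the treadle: 0 = up (it springs back here by itself), grows as it is pressed, 0.25 = down on its stop, where the treadle lies level. At pedal_pad it takes about 6 N to start and 12 N at the stop.
- pedal_pad (a point): point to press: middle of the upper face of the steel treadle (plate 85 mm wide, 135 mm long, with rubber ribs), 100 mm from the hinge line and 30 mm from the free end. About 59 mm above the table when up, 34 mm when down on the stop. Moves with the treadle.
Mind the look-alikes: they are no part of the job. Several things have the shape of the pedal_base; the one meant has the colours described above.

How it is judged (in metres and radians):
On the way, in this order (a step that is already met when the one before it is completed fails the run):
1. the cup stands upright in the box, released (x of cup in the frame of box between -0.075 and 0.075 m and y of cup in the frame of box between -0.08 and 0.08 m and z of cup in the frame of box between 0 and 0.012 m and angle between cup's own z axis and vertical below 0.15 rad and linear speed of cup below 0.03 m/s and contact force between the fingers and cup below 0.1 N), for 0.2 s.
2. the lid is shut (value of joint lid below 0.05 rad), for 0.2 s.
3. the pedal is held down at its stop for a good second with the lid shut (value of joint pedal above 0.225 rad and value of joint lid below 0.08 rad), for 1.2 s.
At the end, for the whole second after the job is handed in: The cup stands on the box's floor inside its walls, upright within 0.15 rad and at rest; the lid is shut to within 0.05 rad (8 mm at the front edge); the pedal, having been held within 0.025 rad of its stop for 1.2 s, is back up to within 0.03 rad (value of joint lid below 0.05 rad and value of joint pedal below 0.03 rad and x of cup in the frame of box between -0.075 and 0.075 m and y of cup in the frame of box between -0.08 and 0.08 m and z of cup in the frame of box between 0 and 0.012 m and angle between cup's own z axis and vertical below 0.15 rad and linear speed of cup below 0.03 m/s); the robot touches nothing.
It fails at once if the pedal is pressed (beyond 0.08 rad) while the lid is open (beyond 0.12 rad) (value of joint pedal above 0.08 rad and value of joint lid above 0.12 rad).
It fails at once if the cup is dropped (falls free faster than 0.6 m/s, about 20 mm) (contact force between the fingers and cup below 0.05 N and linear speed of cup above 0.6 m/s).
It fails at once if the lid is slammed (closing faster than 3 rad/s in its last 0.2 rad) (value of joint lid below 0.2 rad and velocity of joint lid below -3 rad/s).
It fails at once if the ink bottle, cleaner bottle or brush is moved by more than 30 mm (distance of any of ink_bottle, cleaner, brush from where it was at the start of the episode above 0.03 m).
It also fails if it takes over 72 s, if anything falls off the work surface, if the arm or the gripper's body presses on something with over 40 N, if the wrist force passes 120 N, or if a joint passes its speed limit or range.

## Robot

A 6-joint arm with a two-finger parallel gripper is mounted at the origin on the work surface. World frame = base frame: x ahead of the robot, y to its left, z up, the work surface at z = 0. Lengths are in mm, angles in rad, forces in N, time in s.
With the tool pointing down it reaches from about 350 to 775 mm from the base axis. Payload 7.3 kg.
Tool frame: the origin (TCP) lies at the centre of the arm's flange, where the gripper is bolted on; the fingertips stand 178 mm ahead of it and the grasp point (between the pads) lies 159 mm ahead of it; z points along the fingers, y is the line along which they close (so a half turn about z gives the same grasp; the last joint's range is limited). The gripper opens to 92 mm and grips with 3 to 60 N. Pads are 19 mm wide; open, the fingers measure 130 mm over their backs; the gripper's body (75 mm by 190 mm) begins 47 mm behind the grasp point.
Start: joints at [-1.491, 0.342, 1.524, -0, 1.275, -0.146], TCP at [117.56, -511.671, 404.741] pointing down, gripper open.
Joint ranges: [-2.53, 2.53], [-0.77, 2.02], [0.04, 2.7], [-1, 4.14], [0.28, 2.66], [-3.11, 3.11]. Speed limits (rad/s): [2.57, 2.57, 3.14, 3.14, 3.14, 3.14].

## Interface

Orientations are given as [roll, pitch, yaw] about the fixed x, y, z axes, in that order (R = Rz(yaw) Ry(pitch) Rx(roll)).
In Python, from plant import * gives the robot as it stands. The module is installed in compiled form; this text tells all that it offers.
- The arm moves only by the shell command python3 -m inch 'ROWS'. ROWS is JSON, a list of rows, each a list of 5 numbers: the shift along the tool's x, y, z in m, then the turn about the tool's z in rad, then the opening, from 0 (shut) to 1 (fully open). In form: [[tx, ty, tz, spin, claw], ...]. A call has 1 to 8 rows; each row is the pose to reach, as a shift and turn from the pose commanded when the call began, along the tool's axes at that moment; what a row does not reach only later rows make up. A row lasts 1/12 s, in which the tool goes at most 41.7 mm and 7.16 degrees, less where a joint would pass 70% of its speed; a pose out of reach is approached as far as the arm can. A call with a gripper value outside its range is refused whole. The fingers move at their own pace and stop on an object; the grip force is fixed at half the most. Time passes only in rows, so rows that repeat a pose let the fingers close. It gives the time, the measured TCP pose, the force, the opening and the grip force at its end, in the units of the state.
- get_obs(): the state, without advancing time (a new reading comes with each control period).
- capture(name): name is "scene" or "top"; returns a dict with "color" (400x640x3 uint8, red, green, blue), "intrinsics" (3x3 intrinsics, pixels), "pose" (4x4, takes a point from camera to world coordinates). Camera axes: x right, y down, z forward; pixel columns grow to the right and rows downward; lengths in mm; the calibration is good to about 2 mm. A picture is of the moment at which its call begins. There is no depth.
- close_job(): hands the job in; it is judged then, once.
Trained networks look in a picture, given as the dict that the camera call returned (one of the last four; its "shot" number tells which), for a name from the list of things; names that differ only in an ending like _2 or _b are one class to them, and where a whole thing is asked for, a point or a joint stands for the part that bears it (a point fixed in the world has none). Each returns a list of dicts, best first, with "conf" (0 to 1); they miss things now and then, are a little off and sometimes report something else, mostly with a low value. They report only what shows in the picture. A call takes as long as a camera call. They do not tell look-alikes from the thing itself.
- look_for(picture, target): "rect" ([centre column, centre row, width, height] in pixels, round what is visible of it).
- trace(picture, target): "pixels" (400x640 bool, what is visible of it) and "rect" ([centre column, centre row, width, height] in pixels, round what is visible of it).
- tip_of(picture, target): "centre" ([column, row] in pixels: a listed point, or the origin of a listed thing).
The state is a dict: "time": time; "joint_positions": joint angles; "dq": joint speeds; "tau": joint torques, N m; "tool_pos": TCP position; "tcp_rot": TCP orientation; "contact_force": force on the tool from outside, world axes, zero at the start; "moment": the same for the moment, N m; "grip_width": finger opening in mm; "finger_force": force on a finger pad.
Only numpy, scipy, OpenCV 4.12 (cv2) and the standard library are available. Lean on these libraries where they do the work, as an engineer would, in place of code of your own. Each camera call takes 0.05 s, during which the arm holds its last target. There are 200 camera calls.

## Working session

There is one attempt and no reset: what is moved stays moved. The work goes in short steps, Python scripts to look and compute and a shell command to move; the robot and the scene stay as the last step left them, time stands still between calls to the robot, and variables do not carry over. Pictures are saved under pics/ and viewed, at most 10 in all, crops included, and the job is handed in when it is done.

```bash
mkdir -p pics; ls; cat > h.py <<'E'
from plant import *
import numpy as np, cv2
from scipy.spatial.transform import Rotation as Rn
def ray(p,uv):
    d=np.linalg.inv(p["intrinsics"])@[uv[0],uv[1],1]; T=np.array(p["pose"]); d=T[:3,:3]@d
    return T[:3,3],d/np.linalg.norm(d)
def onz(p,uv,z):
    o,d=ray(p,uv); return o+d*(z-o[2])/d[2]
def tri(a,ua,b,ub):
    o1,d1=ray(a,ua);o2,d2=ray(b,ub)
    s=np.linalg.lstsq(np.c_[d1,-d2],o2-o1,rcond=None)[0]
    p,q=o1+s[0]*d1,o2+s[1]*d2
    return (p+q)/2,np.linalg.norm(p-q)
def proj(p,X):
    T=np.linalg.inv(p["pose"]);c=p["intrinsics"]@(T[:3,:3]@X+T[:3,3]);return c[:2]/c[2]
E
python3 - <<'E'
from h import *
np.set_printoptions(precision=1,suppress=True)
s=capture("scene");t=capture("top")
for n,p in(("scene",s),("top",t)):
    cv2.imwrite(f"pics/{n}0.png",p["color"][:,:,::-1]); print(n,np.array(p["pose"])[:3].tolist())
for k in "cup ink_bottle cleaner brush box lid_hinge lid_tab pedal_base pedal_pad".split():
    A=tip_of(s,k);B=tip_of(t,k)
    print(k,[(np.round(a["centre"]),round(a["conf"],2)) for a in A[:3]],[(np.round(a["centre"]),round(a["conf"],2)) for a in B[:3]])
    for a in A[:2]:
        for b in B[:2]:
            X,e=tri(s,a["centre"],t,b["centre"]);
            if e<25: print("   ",X,round(e,1))
print(get_obs())
E
```

```text
pics
scene [[0.5607533730669761, 0.702058465639791, -0.43894141456179686, 1142.8120598158139], [0.8278656617416946, -0.4664831903158732, 0.3114994049138952, -280.2578929319633], [0.013932002835007952, -0.53805886664586, -0.8427921186869143, 1134.391132732218]]
top [[-0.016034424224722798, -0.9930240918668605, 0.11681630969936616, 458.19177553981217], [-0.9998502557947899, 0.015163761112418987, -0.008338245380050851, 101.11936712303745], [0.006508703931972502, -0.11693251609762827, -0.9931185344419886, 962.9488854795774]]
cup [(array([302., 237.]), 0.78), (array([417., 132.]), 0.22)] [(array([348., 182.]), 0.58), (array([266., 242.]), 0.45)]
    [621.6  14.8   2.7] 8.0
ink_bottle [(array([261., 204.]), 0.56)] [(array([362., 234.]), 0.77)]
    [481.  -20.5   3.9] 2.3
cleaner [(array([418., 130.]), 0.97), (array([318., 292.]), 0.43), (array([190., 257.]), 0.38)] [(array([169., 222.]), 0.8)]
    [519.1 483.9  12.4] 2.5
brush [(array([316., 292.]), 0.82)] [(array([172., 222.]), 0.68), (array([364., 127.]), 0.64)]
    [768.4 -36.   11.8] 1.9
box [(array([185., 255.]), 0.82)] [(array([445.,
[... 309 characters left out ...]
 0.88)] [(array([242., 126.]), 0.62), (array([457., 192.]), 0.54)]
    [783.  302.5  -3.4] 7.9
pedal_pad [(array([424., 214.]), 0.77), (array([334., 149.]), 0.58), (array([183., 257.]), 0.52)] [(array([237., 130.]), 0.95), (array([267., 240.]), 0.85)]
    [755.6 300.8  41.7] 1.8
    [466.4 223.2  51.5] 0.1
{'time': 1.0, 'joint_positions': array([-1.5,  0.3,  1.5, -0. ,  1.3, -0.1]), 'dq': array([ 0.,  0., -0., -0., -0., -0.]), 'tau': array([ -0. , -43.1, -24.4,   0.1,   0. ,   0. ]), 'tool_pos': array([ 117.6, -511.7,  404.7]), 'tcp_rot': array([3.1, 0. , 0.2]), 'contact_force': array([0.6, 0.4, 0.3]), 'moment': array([-0. , -0.1, -0.1]), 'finger_force': 0.0, 'grip_width': 91.68090317150275}
```

View pics/scene0.png

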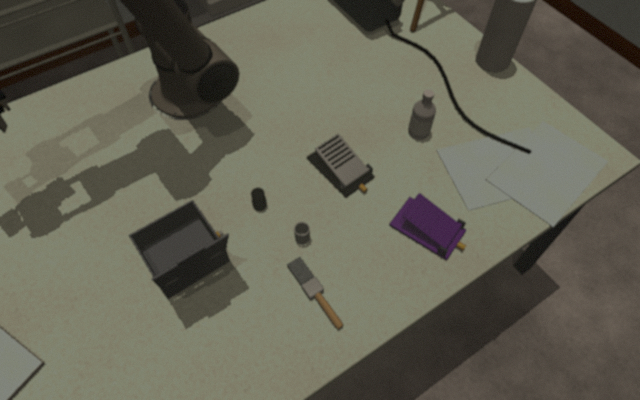

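View pics/top0.png

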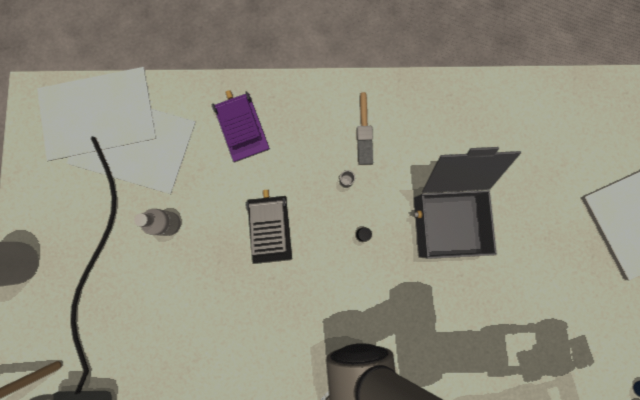

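Two pedals are in view. One is the purple look-alike, at scene (428,226) and top (240,127). The other is a black base with a steel treadle, at scene (340,163) and top (268,230), and it fits the description. There are also two small cylinders. The open one with a bright ring, at top (346,180) and scene (302,233), is the cup. The black capped one, at top (363,234) and scene (259,199), is the ink bottle. The box is at top (455,222) on the robot's right, with its lid open past upright. I'll confirm both choices in one enlarged crop while measuring.

```bash
python3 - <<'E'
from h import *
np.set_printoptions(precision=1,suppress=True)
s=capture("scene");t=capture("top")
c=t["color"][85:275,205:395,::-1];cv2.imwrite("pics/c1.png",cv2.resize(c,None,fx=3,fy=3,interpolation=cv2.INTER_CUBIC))
c=t["color"][140:265,405:530,::-1];cv2.imwrite("pics/c2.png",cv2.convertScaleAbs(cv2.resize(c,None,fx=4.6,fy=4.6,interpolation=cv2.INTER_CUBIC),alpha=1.8))
print(t["intrinsics"].tolist(),s["intrinsics"][0][0])
M={}
for k in "cup ink_bottle box lid_tab pedal_base pedal_pad brush".split():
  for n,p in(("s",s),("t",t)):
    for r in trace(p,k)[:2]:
        m=r["pixels"];v,u=np.nonzero(m);
        q=cv2.minAreaRect(np.c_[u,v].astype(np.float32))
        print(k,n,round(r["conf"],2),np.array(r["rect"]),m.sum(),np.array([u.mean(),v.mean()]),"box",cv2.boxPoints(q).round(1).tolist())
        M.setdefault((k,n),[]).append((u.mean(),v.mean()))
for k in("cup","ink_bottle"):
  for a in M.get((k,"s"),[]):
    for b in M.get((k,"t"),[]): print(k,*tri(s,a,t,b))
E
```

```text
[[361.5154181778436, 0.0, 317.85175463645027], [0.0, 361.5154181778436, 200.3505095996739], [0.0, 0.0, 1.0]] 503.8865152381467
cup s 0.68 [302.  232.6   8.8  25.9] 321 [301.6 232.5] box [[294.0, 221.0], [309.0, 221.0], [309.0, 244.0], [294.0, 244.0]]
cup t 0.55 [347.4 177.7  10.2  12.7] 176 [346.5 178.6] box [[340.0, 171.0], [353.0, 171.0], [353.0, 186.0], [340.0, 186.0]]
ink_bottle s 0.81 [259.2 199.3  16.3  23.8] 296 [258.2 198.6] box [[249.60000610351562, 187.89999389648438], [263.70001220703125, 185.89999389648438], [267.0, 209.0], [252.89999389648438, 211.0]]
ink_bottle t 0.65 [471.6 172.9 101.6  47. ] 2982 [469.1 170. ] box [[420.0, 150.3000030517578], [519.7000122070312, 145.3000030517578], [521.7999877929688, 187.60000610351562], [422.1000061035156, 192.60000610351562]]
ink_bottle t 0.62 [362.2 235.1  19.2   8.9] 196 [363.1 234.4] box [[355.0, 228.0], [371.0, 228.0], [371.0, 241.0], [355.0, 241.0]]
box s 0.82 [179.2 251.2  99.   96.4] 5755 [180.2 248.1] box [[125.4000015258789, 236.3000030517578], [200.5, 190.5], [239.8000030517578, 255.10000610351562], [164.6999969482422, 30
[... 1878 characters left out ...]
 [373.0, 92.0], [373.0, 165.0], [356.0, 165.0]]
pedal_pad t 0.6 [471.9 170.2  98.1  46.3] 3005 [469.2 169.9] box [[419.20001220703125, 151.1999969482422], [519.4000244140625, 144.0], [522.5, 186.5], [422.20001220703125, 193.6999969482422]]
brush s 0.95 [314.1 293.2  54.1  72. ] 954 [311.9 286.9] box [[286.20001220703125, 264.79998779296875], [301.0, 255.0], [346.20001220703125, 322.79998779296875], [331.5, 332.70001220703125]]
brush t 0.83 [363.  127.5  18.7  78.4] 842 [364.  134.1] box [[356.0, 92.0], [372.0, 92.0], [372.0, 164.0], [356.0, 164.0]]
cup [624.1  17.5  29.9] 0.1979274453581557
ink_bottle [ 616.  -130.2  327.3] 109.79872129913616
ink_bottle [477.9 -21.9  29.1] 0.2616262174875657
```

View pics/c1.png

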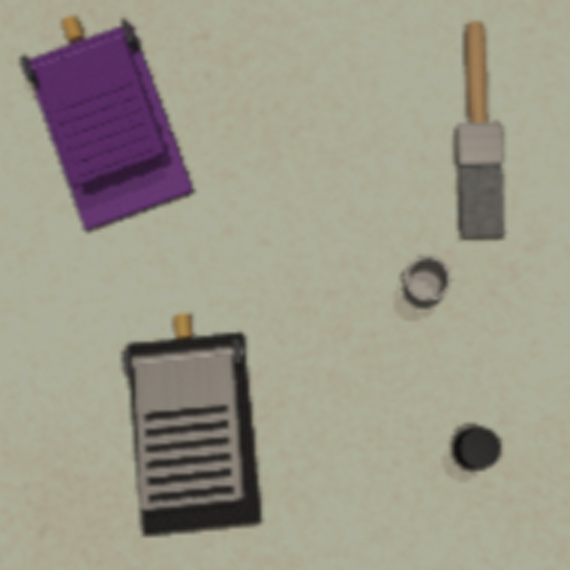

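View pics/c2.png

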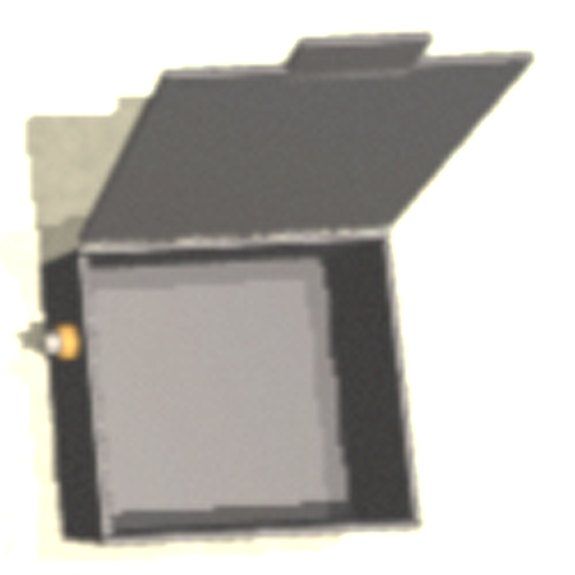

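The crop confirms both choices. The steel treadle on a black base is at crop (190,430) and the purple one at (110,120). The open bright cup is at (426,283) and the capped black bottle at (477,448). In the second crop, the box rim corners are at (103,542), (418,524), (388,235) and (80,248), with the lid leaning back and its tab at (365,45).

```bash
python3 - <<'E'
from h import *
np.set_printoptions(precision=1,suppress=True)
t=capture("top");s=capture("scene")
f=lambda x,y,z:onz(t,(405+(x+.5)/4.6-.5,140+(y+.5)/4.6-.5),z)
C=np.array([f(*q,80) for q in((103,542),(418,524),(388,235),(80,248))]);print("rim",C,np.linalg.norm(np.diff(C,axis=0,append=C[:1]),axis=1))
y1=C[2]+C[3]-C[0]-C[1];y2=C[0]-C[1]+C[3]-C[2];print("centre",C.mean(0),"yaw",np.arctan2(y1[1],y1[0]),np.arctan2(-y2[0],y2[1]))
b=C.mean(0);yaw=(np.arctan2(y1[1],y1[0])+np.arctan2(-y2[0],y2[1]))/2
R=Rn.from_euler("z",yaw).as_matrix()
H=np.r_[b[:2],0]+R@[80,0,80.5]
# lid angle: match lid tab end pixels
def tabpts(a):
    L=R@Rn.from_euler("y",a).as_matrix()  # lid opens: -x goes up
    return [H+L@np.array(q) for q in((-180,30,3),(-180,-30,3),(-160,85,3),(-160,-85,3))]
px=[np.array((405+x/4.6,140+y/4.6)) for x,y in((302,38),(430,37),(165,72),(530,57))]
best=min(((sum(np.linalg.norm(proj(t,X)-u) for X,u in zip(tabpts(a),px)),a) for a in np.arange(0.5,2.2,.01)));print("lid",best)
for X,u in zip(tabpts(best[1]),px): print(X,proj(t,X),u)
g=lambda x,y,z:onz(t,(205+(x+.5)/3-.5,85+(y+.5)/3-.5),z)
P=np.array([g(*q) for q in((143,534,12),(260,521,12),(245,335,12),(127,346,12))]);print("base",P,np.linalg.norm(np.diff(P,axis=0,append=P[:1]),axis=1))
P=np.array([g(*q) for q in((143,507,66),(241,498,66),(234,346,32),(133,352,32))]);print("treadle",P,np.linalg.norm(np.diff(P,axis=0,append=P[:1]),axis=1))
print("cup rim",g(426,283,55),"floor", "pad", [ (a["centre"],a["conf"],onz(s,a["centre"],59)) for a in tip_of(s,"pedal_pad")[:2]],[(a["centre"],onz(t,a["centre"],59)) for a in tip_of(t,"pedal_pad")[:2]])
o=get_obs();print(o["tcp_rot"].tolist(),Rn.from_euler("xyz",o["tcp_rot"]).as_matrix())
E
```

```text
rim [[ 419.  -168.1   80. ]
 [ 425.7 -334.9   80. ]
 [ 579.6 -330.1   80. ]
 [ 575.1 -163.7   80. ]] [167.  154.1 166.4 156.2]
centre [ 499.8 -249.2   80. ] yaw 0.029668061528469007 0.03360793804561511
lid (np.float64(4.1133615876029515), np.float64(1.9100000000000013))
[ 641.5 -214.7  249.2] [469.9 149.3] [470.7 148.3]
[ 643.4 -274.7  249.2] [499.3 148. ] [498.5 148. ]
[ 633.2 -159.9  230.4] [440. 156.] [440.9 155.7]
[ 638.5 -329.9  230.4] [521.3 152.3] [520.2 152.4]
base [[410.  265.6  12. ]
 [419.4 164.5  12. ]
 [582.  176.5  12. ]
 [573.8 280.5  12. ]] [101.6 163.1 104.4 164.6]
treadle [[434.5 256.4  66. ]
 [440.5 176.3  66. ]
 [570.  184.5  32. ]
 [566.1 271.6  32. ]] [ 80.3 134.2  87.2 136.8]
cup rim [618.6  19.2  55. ] floor pad [([424.7, 209.4], 0.68, array([753.1, 300.6,  59. ])), ([334.5, 146.2], 0.57, array([464.4, 226.3,  59. ]))] [([267.9, 241.0], array([464.8, 219.2,  59. ])), ([242.0, 131.5], array([745.8, 285.7,  59. ]))]
[3.1414871893088665, 1.7236757429150984e-05, 0.22579749672778426] [[ 1.   0.2  0. ]
 [ 0.2 -1.  -0. ]
 [-0.   0.  -1. ]]
```

The box centre is at (500,-249) with yaw 0.03. The lid is open about 1.91 rad, with its tab near (642,-245,249). The cup is at about (621,17), and the pad at about (465,222,59). Next I turn to yaw 0 and move over to the cup, above everything.

```bash
python3 -m inch '[[0.03,-0.02,0,0.1,0.75],[0.06,-0.04,0,0.2,0.75],[0.09,-0.06,0,0.226,0.75],[0.12,-0.08,0,0.226,0.75],[0.15,-0.1,0,0.226,0.75],[0.18,-0.12,0,0.226,0.75],[0.21,-0.14,0,0.226,0.75],[0.24,-0.16,0,0.226,0.75]]'
```

```text
time: 2.67
tool_pos: [316.5, -300.5, 404.9]
tcp_rot: [3.141, -0.0, -0.0]
contact_force: [1.0, -1.2, -0.1]
grip_width: 69.0
finger_force: 0.0
```

```bash
python3 -m inch '[[0.025,-0.027,0,0,0.75],[0.05,-0.053,0,0,0.75],[0.075,-0.08,0,0,0.75],[0.1,-0.106,0,0,0.75],[0.125,-0.133,0,0,0.75],[0.15,-0.159,0,0,0.75],[0.175,-0.186,0,0,0.75],[0.2,-0.212,0,0,0.75]]' >/dev/null; python3 -m inch '[[0.025,-0.027,0.015,0,0.75],[0.05,-0.053,0.03,0,0.75],[0.075,-0.08,0.05,0,0.75],[0.1,-0.1,0.075,0,0.75],[0.105,-0.107,0.105,0,0.75],[0.105,-0.107,0.12,0,0.75]]'; python3 - <<'E'
from h import *
np.set_printoptions(precision=1,suppress=True)
s=capture("scene");t=capture("top")
cv2.imwrite("pics/d.png",np.hstack([cv2.resize(p["color"][a:a+130,b:b+130,::-1],None,fx=3,fy=3) for p,a,b in((s,160,240),(t,110,280))]))
for r in trace(s,"cup")[:2]: v,u=np.nonzero(r["pixels"]);print(r["conf"],u.mean(),v.mean(),onz(s,(u.mean(),v.mean()),28))
print(get_obs()["tool_pos"])
E
```

```text
time: 3.83
tool_pos: [621.2, 19.4, 280.6]
tcp_rot: [-3.141, 0.004, 0.003]
contact_force: [-1.5, -0.8, -0.7]
grip_width: 68.9
finger_force: 0.0
0.51 301.61805555555554 231.83680555555554 [621.7  19.1  28. ]
[620.5  17.2 283.4]
```

View pics/d.png

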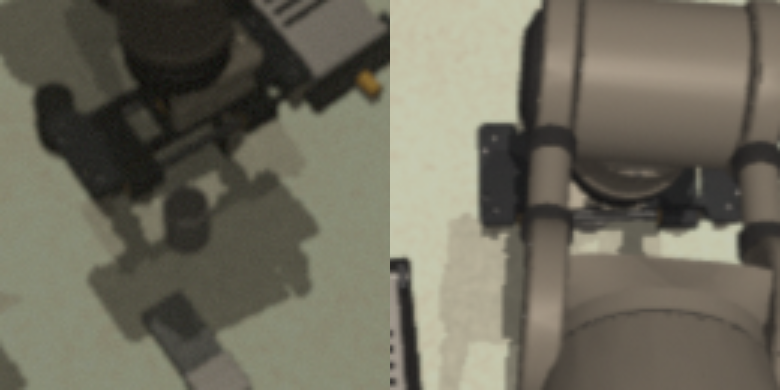

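The cup sits between the open fingers, and its remeasured position of (622,19) matches the tool. I'll descend and grip.

```bash
python3 -m inch '[[0,0,0.02,0,0.75],[0,0,0.04,0,0.75],[0,0,0.06,0,0.75],[0,0,0.075,0,0.75],[0,0,0.083,0,0.75],[0,0,0.083,0,0.75]]'; python3 -m inch '[[0,0,0,0,0.5],[0,0,0,0,0.3],[0,0,0,0,0.2],[0,0,0,0,0.2],[0,0,0,0,0.2],[0,0,0,0,0.2]]'
```

```text
time: 4.48
tool_pos: [620.6, 16.4, 201.7]
tcp_rot: [3.142, 0.001, -0.001]
contact_force: [-0.1, -0.2, 0.6]
grip_width: 69.1
finger_force: 0.0
time: 4.98
tool_pos: [620.9, 17.0, 202.4]
tcp_rot: [3.141, -0.001, -0.0]
contact_force: [0.4, 0.8, 3.3]
grip_width: 39.5
finger_force: 30.0
```

```bash
python3 -m inch '[[0,0,-0.015,0,0.2],[0,0,-0.04,0,0.2],[0,0,-0.07,0,0.2],[-0.02,0,-0.1,0,0.2],[-0.05,0,-0.12,0,0.2],[-0.08,0,-0.13,0,0.2],[-0.11,0,-0.13,0,0.2],[-0.122,0,-0.13,0,0.2]]'; python3 -m inch '[[0,0.025,0,0,0.2],[0,0.06,0,0,0.2],[0,0.1,0,0,0.2],[0,0.14,0,0,0.2],[0,0.18,0,0,0.2],[0,0.22,0,0,0.2],[0,0.25,0,0,0.2],[0,0.266,0,0,0.2]]';python3 -m inch '[[0,0,0,0,0.2],[0,0,0,0,0.2]]'; python3 - <<'E'
from h import *
s=capture("scene")
cv2.imwrite("pics/e.png",cv2.convertScaleAbs(cv2.resize(s["color"][90:310,90:290,::-1],None,fx=2.7,fy=2.7),alpha=1.5))
E
```

```text
time: 5.65
tool_pos: [495.5, 17.3, 332.4]
tcp_rot: [3.142, 0.001, 0.0]
contact_force: [-0.5, 0.6, -1.1]
grip_width: 39.5
finger_force: 30.0
time: 6.32
tool_pos: [498.2, -252.5, 331.6]
tcp_rot: [3.14, -0.0, -0.003]
contact_force: [-0.2, 0.9, -1.0]
grip_width: 39.4
finger_force: 30.0
time: 6.48
tool_pos: [498.4, -249.1, 331.3]
tcp_rot: [-3.141, 0.001, -0.002]
contact_force: [0.2, 0.6, -0.3]
grip_width: 39.2
finger_force: 30.0
```

View pics/e.png

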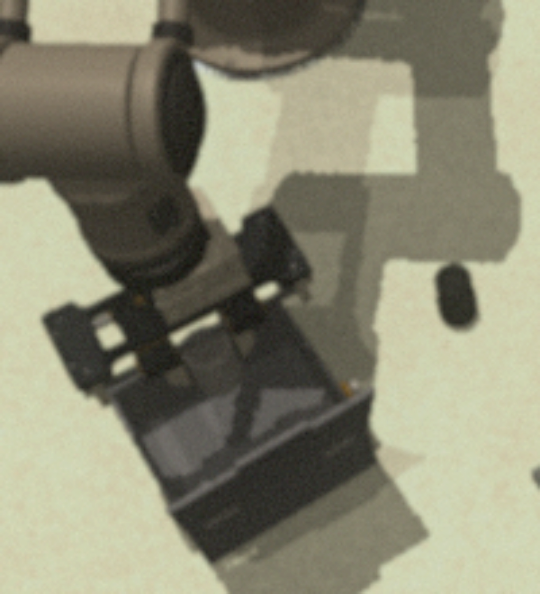

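The cup is held above the box interior at crop (210,350), clear of the walls. I'll lower it to just above the floor, then inch down to touch.

```bash
python3 -m inch '[[0,0,0.02,0,0.2],[0,0,0.045,0,0.2],[0,0,0.07,0,0.2],[0,0,0.09,0,0.2],[0,0,0.105,0,0.2],[0,0,0.115,0,0.2],[0,0,0.12,0,0.2],[0,0,0.12,0,0.2]]';python3 -m inch '[[0,0,0.001,0,0.2],[0,0,0.002,0,0.2],[0,0,0.003,0,0.2],[0,0,0.003,0,0.2],[0,0,0.003,0,0.2]]'
```

```text
time: 7.2
tool_pos: [498.8, -248.0, 211.1]
tcp_rot: [-3.141, 0.001, 0.001]
contact_force: [1.7, -0.4, -1.1]
grip_width: 39.3
finger_force: 30.0
time: 7.62
tool_pos: [498.7, -249.2, 209.1]
tcp_rot: [3.141, -0.001, -0.0]
contact_force: [-0.0, -0.3, -1.3]
grip_width: 39.0
finger_force: 30.0
```

```bash
python3 -m inch '[[0,0,0.001,0,0.2],[0,0,0.001,0,0.2],[0,0,0.0015,0,0.2],[0,0,0.0015,0,0.2]]';python3 -m inch '[[0,0,0.001,0,0.2],[0,0,0.001,0,0.2],[0,0,0.001,0,0.2]]'
```

```text
time: 7.95
tool_pos: [498.7, -249.1, 207.5]
tcp_rot: [3.141, -0.0, -0.0]
contact_force: [-0.2, 0.0, 1.3]
grip_width: 39.3
finger_force: 30.0
time: 8.2
tool_pos: [498.7, -249.0, 207.3]
tcp_rot: [3.141, -0.001, -0.0]
contact_force: [-1.9, 1.9, 9.0]
grip_width: 39.2
finger_force: 30.0
```

The 9 N force at z≈207 shows the cup is on the floor. I'll release and rise straight up.

```bash
python3 -m inch '[[0,0,0,0,0.5],[0,0,0,0,0.65],[0,0,0,0,0.68],[0,0,0,0,0.68],[0,0,0,0,0.68],[0,0,0,0,0.68]]';python3 -m inch '[[0,0,-0.01,0,0.68],[0,0,-0.03,0,0.68],[0,0,-0.06,0,0.68],[0,0,-0.1,0,0.68],[0,0,-0.14,0,0.68],[0,0,-0.18,0,0.5],[0,0,-0.22,0,0.3],[0,0,-0.25,0,0]]'; python3 -m inch '[[-0.04,0,0,0,0],[-0.08,0,0,0,0],[-0.11,0,0,0,0],[-0.13,0,0,0,0],[-0.13,0,0,0,0]]'; python3 - <<'E'
from h import *
np.set_printoptions(precision=1,suppress=True)
s=capture("scene");t=capture("top")
cv2.imwrite("pics/f.png",np.hstack([cv2.convertScaleAbs(cv2.resize(p["color"][a:a+130,b:b+130,::-1],None,fx=3,fy=3),alpha=1.8) for p,a,b in((s,180,115),(t,140,400))]))
for p in(s,t):
  for r in trace(p,"cup")[:2]: v,u=np.nonzero(r["pixels"]);print(r["conf"],u.mean(),v.mean(),onz(p,(u.mean(),v.mean()),33))
E
```

```text
time: 8.7
tool_pos: [498.7, -249.1, 206.1]
tcp_rot: [-3.142, 0.0, -0.0]
contact_force: [-0.6, 0.2, 0.1]
grip_width: 62.5
finger_force: 0.0
time: 9.37
tool_pos: [498.2, -248.6, 460.9]
tcp_rot: [3.139, -0.004, -0.0]
contact_force: [1.1, -1.2, 0.1]
grip_width: 46.9
finger_force: 0.0
time: 9.78
tool_pos: [365.7, -248.4, 457.4]
tcp_rot: [3.141, 0.0, -0.002]
contact_force: [0.1, -0.3, 0.3]
grip_width: 13.2
finger_force: 0.0
0.81 180.24458204334366 246.8173374613003 [ 495.7 -249.3   33. ]
0.32 190.54884105960264 261.2326158940397 [ 544.3 -245.5   33. ]
0.77 451.3551724137931 223.98275862068965 [ 501.  -249.7   33. ]
```

View pics/f.png

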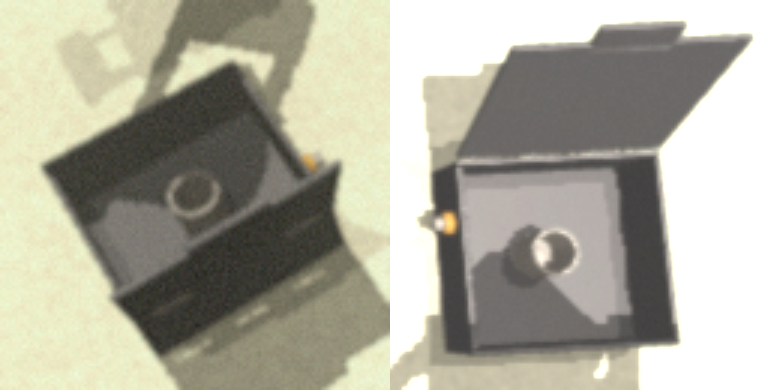

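The cup stands upright mid-box at crop right (555,250), measured at about (500,-249). Next I take the closed fingers over and behind the lid's tab.

```bash
python3 -m inch '[[0.03,0,-0.003,0,0],[0.07,0,-0.006,0,0],[0.11,0,-0.006,0,0],[0.15,0,-0.006,0,0],[0.19,0,-0.006,0,0],[0.22,0,-0.006,0,0],[0.24,0,-0.006,0,0],[0.24,0,-0.006,0,0]]';python3 -m inch '[[0.02,0,0,0,0],[0.04,0,0,0,0],[0.055,0,0,0,0],[0.07,0,0,0,0],[0.07,0,0,0,0]]'; python3 -c "
from h import *
print(get_obs()['joint_positions'])"
```

```text
time: 10.65
tool_pos: [612.8, -247.9, 459.4]
tcp_rot: [-3.14, 0.001, 0.003]
contact_force: [-0.6, -0.2, -0.3]
grip_width: 0.4
finger_force: 0.0
time: 11.07
tool_pos: [680.7, -248.3, 460.3]
tcp_rot: [-3.141, 0.001, 0.001]
contact_force: [0.5, -0.3, -0.2]
grip_width: 0.2
finger_force: 0.0
[-4.55558785e-01  7.31829647e-01  7.14860910e-01  3.47614638e-04
  1.69618079e+00  1.11378882e+00]
```

```bash
python3 -m inch '[[0,0,0.01,0,0],[0,0,0.025,0,0],[0,0,0.04,0,0],[0,0,0.055,0,0],[0,0,0.063,0,0],[0,0,0.063,0,0]]';python3 -m inch '[[-0.008,0,0,0,0],[-0.018,0,0,0,0],[-0.028,0,-0.001,0,0],[-0.04,0,-0.003,0,0],[-0.052,0,-0.006,0,0],[-0.064,0,-0.009,0,0],[-0.076,0,-0.011,0,0],[-0.085,0,-0.011,0,0]]'
```

```text
time: 11.57
tool_pos: [678.1, -248.9, 396.8]
tcp_rot: [-3.14, 0.004, -0.0]
contact_force: [0.3, 0.6, -1.0]
grip_width: 0.2
finger_force: 0.0
time: 12.23
tool_pos: [593.0, -249.1, 412.3]
tcp_rot: [3.14, -0.003, -0.0]
contact_force: [2.2, -0.9, 0.8]
grip_width: 0.8
finger_force: 0.8
```

The 2.2 N along +x shows the lid is moving with the fingers. I'll follow its arc down.

```bash
python3 -m inch '[[-0.01,0,0.001,0,0],[-0.02,0,0.001,0,0],[-0.03,0,0.002,0,0],[-0.04,0,0.004,0,0],[-0.05,0,0.007,0,0],[-0.06,0,0.01,0,0],[-0.07,0,0.014,0,0],[-0.076,0,0.017,0,0]]';python3 -m inch '[[-0.008,0,0.005,0,0],[-0.016,0,0.01,0,0],[-0.024,0,0.016,0,0],[-0.032,0,0.023,0,0],[-0.039,0,0.03,0,0],[-0.046,0,0.038,0,0],[-0.052,0,0.046,0,0],[-0.057,0,0.053,0,0]]'; python3 - <<'E'
from h import *
t=capture("top");s=capture("scene")
cv2.imwrite("pics/g.png",np.hstack([cv2.convertScaleAbs(cv2.resize(p["color"][a:a+130,b:b+130,::-1],None,fx=3,fy=3),alpha=1.8) for p,a,b in((s,170,115),(t,140,400))]))
E
```

```text
time: 12.9
tool_pos: [517.0, -249.1, 394.5]
tcp_rot: [3.14, -0.002, -0.0]
contact_force: [2.0, -1.8, 0.3]
grip_width: 0.4
finger_force: 0.6
time: 13.57
tool_pos: [460.4, -249.2, 340.7]
tcp_rot: [3.14, -0.001, -0.0]
contact_force: [0.6, -0.9, 0.0]
grip_width: 0.6
finger_force: 0.4
```

View pics/g.png

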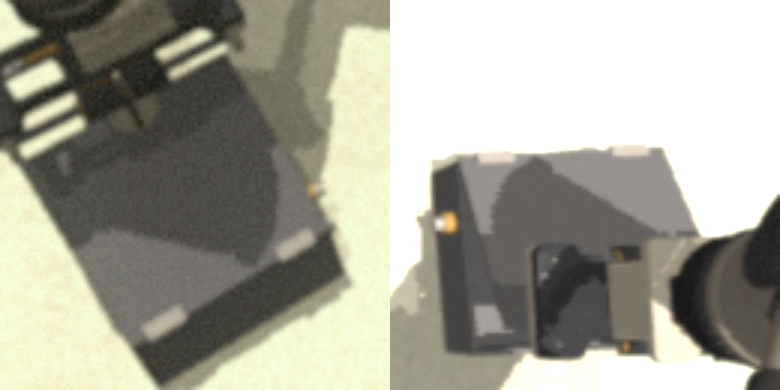

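The lid is about 30° from shut with the fingertips on its outer face (left crop, 135,110). I'll press it down slowly.

```bash
python3 -m inch '[[-0.005,0,0.007,0,0],[-0.009,0,0.014,0,0],[-0.012,0,0.021,0,0],[-0.015,0,0.028,0,0],[-0.017,0,0.035,0,0],[-0.019,0,0.042,0,0],[-0.021,0,0.049,0,0],[-0.021,0,0.053,0,0]]';python3 -m inch '[[0,0,0.003,0,0],[0,0,0.006,0,0],[0,0,0.009,0,0],[0,0,0.012,0,0],[0,0,0.014,0,0],[0,0,0.016,0,0],[0,0,0.018,0,0],[0,0,0.018,0,0]]'
```

```text
time: 14.33
tool_pos: [439.2, -248.9, 286.0]
tcp_rot: [-3.141, 0.001, -0.0]
contact_force: [-0.2, 0.5, 1.2]
grip_width: 0.3
finger_force: 0.3
time: 15.0
tool_pos: [439.6, -249.0, 268.9]
tcp_rot: [-3.141, 0.0, -0.0]
contact_force: [0.0, 0.4, 0.0]
grip_width: 0.5
finger_force: 0.0
```

```bash
python3 -m inch '[[0,0,0.001,0,0],[0,0,0.002,0,0],[0,0,0.003,0,0],[0,0,0.003,0,0]]'
```

```text
time: 15.33
tool_pos: [439.6, -249.0, 266.1]
tcp_rot: [3.141, -0.0, -0.0]
contact_force: [-0.1, 0.0, -0.8]
grip_width: 0.3
finger_force: 0.0
```

```bash
python3 -m inch '[[0,0,0.001,0,0],[0,0,0.002,0,0],[0,0,0.002,0,0]]';python3 -m inch '[[0,0,0.001,0,0],[0,0,0.002,0,0],[0,0,0.002,0,0]]'
```

```text
time: 15.58
tool_pos: [439.7, -249.1, 264.7]
tcp_rot: [3.141, -0.0, -0.0]
contact_force: [-1.9, 0.5, 4.3]
grip_width: 0.5
finger_force: 2.5
time: 15.83
tool_pos: [439.6, -249.0, 264.4]
tcp_rot: [3.14, -0.001, 0.0]
contact_force: [-6.0, 3.3, 21.0]
grip_width: 0.5
finger_force: 10.6
```

The 21 N push at tip z≈86.4 is the expected height of the shut lid (86.5). I'll rise and go over the pedal pad at about (464,220).

```bash
python3 -m inch '[[0,0,-0.01,0,0],[0,0,-0.03,0,0],[0,-0.02,-0.05,0,0],[0.003,-0.05,-0.055,0,0],[0.006,-0.085,-0.055,0,0],[0.009,-0.12,-0.055,0,0],[0.011,-0.155,-0.055,0,0],[0.013,-0.19,-0.055,0,0]]';python3 -m inch '[[0.002,-0.038,0,0,0],[0.004,-0.076,0,0,0],[0.006,-0.114,0,0,0],[0.008,-0.152,0,0,0],[0.01,-0.19,0,0,0],[0.011,-0.225,0,0,0],[0.012,-0.255,0,0,0],[0.012,-0.279,0,0,0]]';python3 -m inch '[[0,0,0,0,0],[0,0,0,0,0]]'; python3 - <<'E'
from h import *
np.set_printoptions(precision=1,suppress=True)
t=capture("top");s=capture("scene")
cv2.imwrite("pics/i.png",np.hstack([cv2.convertScaleAbs(cv2.resize(p["color"][a:a+150,b:b+130,::-1],None,fx=3,fy=3),alpha=1.5) for p,a,b in((s,80,260),(s,170,115))]))
print(get_obs()["tool_pos"],[(r["conf"],onz(s,r["centre"],59)) for r in tip_of(s,"pedal_pad")],[(r["conf"],r["centre"],onz(t,r["centre"],86.5)) for r in tip_of(t,"lid_tab")])
E
```

```text
time: 16.5
tool_pos: [452.5, -57.5, 317.4]
tcp_rot: [3.141, -0.001, -0.001]
contact_force: [0.3, -0.4, -0.8]
grip_width: 0.5
finger_force: 0.0
time: 17.17
tool_pos: [464.5, 222.4, 317.2]
tcp_rot: [-3.141, -0.0, 0.001]
contact_force: [0.4, 0.2, -0.3]
grip_width: 0.6
finger_force: 0.0
time: 17.33
tool_pos: [464.5, 221.0, 317.0]
tcp_rot: [3.141, 0.0, 0.003]
contact_force: [0.5, -0.8, 0.6]
grip_width: 0.4
finger_force: 0.0
[464.7 219.4 317. ] [(0.69, array([743.3, 297.5,  59. ])), (0.27, array([ 393.9, -255.5,   59. ]))] [(0.59, [461.9, 259.9], array([ 412.1, -249.7,   86.5])), (0.35, [171.0, 223.9], array([509.4, 449.5,  86.5]))]
```

View pics/i.png

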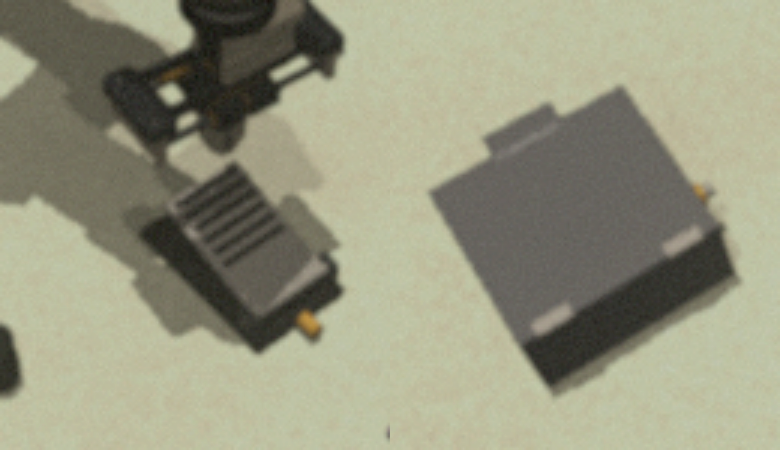

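The lid lies flat and shut in the right crop, and the closed fingers hang over the steel pedal's ribbed end in the left crop (225,135). I'll lower onto it.

```bash
python3 -m inch '[[0,0,0.02,0,0],[0,0,0.04,0,0],[0,0,0.06,0,0],[0,0,0.07,0,0],[0,0,0.075,0,0],[0,0,0.078,0,0],[0,0,0.082,0,0],[0,0,0.082,0,0]]';python3 -m inch '[[0,0,0.003,0,0],[0,0,0.006,0,0],[0,0,0.009,0,0],[0,0,0.012,0,0],[0,0,0.015,0,0],[0,0,0.017,0,0],[0,0,0.019,0,0],[0,0,0.019,0,0]]'
```

```text
time: 18.2
tool_pos: [465.0, 219.8, 235.7]
tcp_rot: [-3.142, -0.001, -0.0]
contact_force: [-0.9, -2.3, 4.4]
grip_width: 0.3
finger_force: 2.1
time: 18.87
tool_pos: [464.0, 220.0, 216.9]
tcp_rot: [3.141, 0.002, -0.0]
contact_force: [-6.0, -0.3, 9.0]
grip_width: 0.5
finger_force: 4.3
```

```bash
python3 -m inch '[[0,0,0.001,0,0],[0,0,0.002,0,0],[0,0,0.003,0,0],[0,0,0.004,0,0],[0,0,0.004,0,0]]';python3 -m inch '[[0,0,0.001,0,0],[0,0,0.0015,0,0],[0,0,0.0015,0,0]]'
```

```text
time: 19.28
tool_pos: [463.8, 220.0, 213.1]
tcp_rot: [3.141, 0.002, 0.0]
contact_force: [-7.4, -1.4, 9.2]
grip_width: 0.6
finger_force: 5.0
time: 19.53
tool_pos: [463.8, 220.0, 212.1]
tcp_rot: [3.141, 0.002, 0.0]
contact_force: [-8.2, -2.3, 14.8]
grip_width: 0.4
finger_force: 6.9
```

```bash
python3 -m inch '[[0,0,0.001,0,0],[0,0,0.001,0,0],[0,0,0.001,0,0]]'
```

```text
time: 19.78
tool_pos: [463.7, 220.0, 211.9]
tcp_rot: [3.141, 0.002, 0.0]
contact_force: [-11.0, -2.2, 22.3]
grip_width: 0.5
finger_force: 10.9
```

The force climbs to 22 N with no further travel at tip z≈34, so the pedal is on its stop. I'll hold for 2 s, then release gently.

```bash
python3 -m inch '[[0,0,0,0,0],[0,0,0,0,0],[0,0,0,0,0],[0,0,0,0,0],[0,0,0,0,0],[0,0,0,0,0],[0,0,0,0,0],[0,0,0,0,0]]';python3 -m inch '[[0,0,0,0,0],[0,0,0,0,0],[0,0,0,0,0],[0,0,0,0,0],[0,0,0,0,0],[0,0,0,0,0],[0,0,0,0,0],[0,0,0,0,0]]'; python3 -m inch '[[0,0,0,0,0],[0,0,0,0,0],[0,0,0,0,0],[0,0,0,0,0],[0,0,0,0,0],[0,0,0,0,0],[0,0,0,0,0],[0,0,0,0,0]]'; python3 -m inch '[[0,0,-0.005,0,0],[0,0,-0.01,0,0],[0,0,-0.016,0,0],[0,0,-0.022,0,0],[0,0,-0.03,0,0],[0,0,-0.05,0,0],[0,0,-0.08,0,0],[0,0,-0.11,0,0]]'; python3 -m inch '[[-0.02,0,-0.03,0,0],[-0.04,0.03,-0.06,0,0],[-0.05,0.06,-0.08,0,0],[-0.05,0.1,-0.09,0,0],[-0.05,0.13,-0.09,0,0],[-0.05,0.13,-0.09,0,0]]'; python3 - <<'E'
from h import *
np.set_printoptions(precision=1,suppress=True)
t=capture("top");s=capture("scene")
cv2.imwrite("pics/j.png",cv2.convertScaleAbs(cv2.resize(s["color"][90:320,110:390,::-1],None,fx=2.6,fy=2.6),alpha=1.5))
print([(r["conf"],onz(s,r["centre"],59)) for r in tip_of(s,"pedal_pad")],[(r["conf"],onz(t,r["centre"],59)) for r in tip_of(t,"pedal_pad")])
E
```

```text
time: 20.45
tool_pos: [463.7, 220.0, 211.9]
tcp_rot: [3.141, 0.001, 0.0]
contact_force: [-11.7, -2.5, 22.0]
grip_width: 0.4
finger_force: 10.8
time: 21.12
tool_pos: [463.7, 220.0, 211.9]
tcp_rot: [3.141, 0.001, 0.0]
contact_force: [-11.4, -3.1, 22.5]
grip_width: 0.5
finger_force: 10.8
time: 21.78
tool_pos: [463.7, 220.0, 211.9]
tcp_rot: [3.141, 0.002, 0.0]
contact_force: [-10.7, -3.2, 21.9]
grip_width: 0.5
finger_force: 10.8
time: 22.45
tool_pos: [464.3, 219.9, 320.6]
tcp_rot: [3.141, 0.002, -0.0]
contact_force: [0.6, 0.1, 0.5]
grip_width: 0.2
finger_force: 0.0
time: 22.95
tool_pos: [414.3, 86.4, 411.2]
tcp_rot: [3.14, -0.003, -0.004]
contact_force: [0.9, 0.9, -0.0]
grip_width: 0.6
finger_force: 0.0
[(0.7, array([755.1, 295.1,  59. ])), (0.6, array([469. , 225.8,  59. ]))] [(0.85, array([461. , 225.6,  59. ])), (0.79, array([747.6, 285. ,  59. ]))]
```

View pics/j.png

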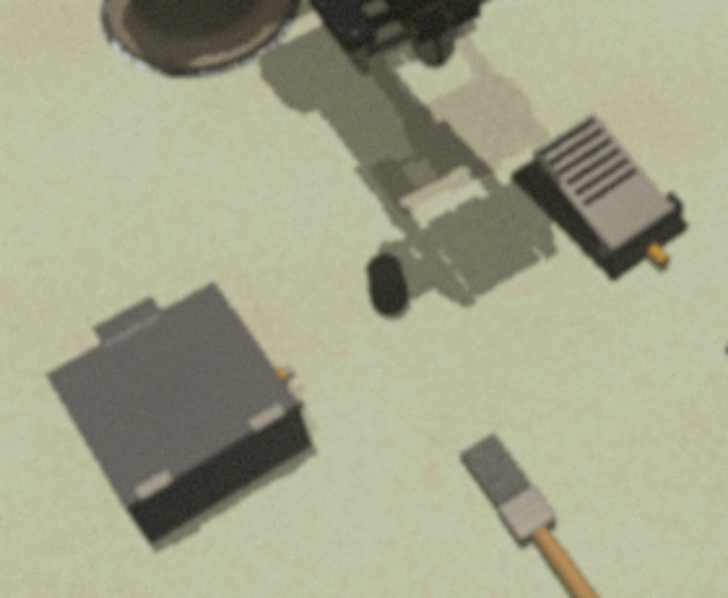

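The lid is shut, at (175,400). The pedal has sprung back up, at (605,185). The ink bottle at (388,285) and the brush at (510,490) haven't moved, and the robot touches nothing. Handing in.

```bash
python3 -c "
from plant import *
print(close_job())"
```

```text
the job is handed in; nothing more can be done
None
```

The job is handed in (no verdict returned): the cup stands upright in the box with the lid gently shut, the pedal was held at its stop for over 2 s and has sprung back, and the ink bottle and brush look unmoved; the arm never went near the cleaner, which I didn't check again.

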